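Inspect a knapped point under a loupe

TASK

Slide the wooden board carrying the knapped stone point into the slot of the metal viewing stand, stone end first, until it is fully home against the stop, and let go of it. Then pick up the loupe and hold its lens level and steady, centred above the stone point, at the height marked by the collar on the stand's post: the job finishes with the robot still holding the loupe there, clear of the stand and the board. Do not shift the collar, do not bump the board or its stone with the loupe, and leave the other things where they are.

Things in the scene. Friction and masses are not known exactly. Their poses are not given: they have to be found in the camera images.
- board: loose wooden specimen board, 160 (x) x 70 (y) x 8 mm, 0.08 to 0.17 kg, lying flat on the table; origin at the centre of its underside, z up. A dark leaf-shaped stone point (46 x 26 mm) is fixed on it at x = +35 mm, a grip fin stands at x = -63 mm. The +x (stone) end goes into the slot first; end for end is wrong.
- fin (a point): middle of the upright dark wooden grip fin on the board (board x = -63, y = 0): 30 mm long in the board's x, 12 mm thick in y, from the board's upper face (8 mm) to 37 mm above the board's underside; this point is 22 mm above the underside.
- stone_top (a point): point on top of the middle of the stone point on the board: 35 mm from the board's centre towards its +x end, 16 mm above its underside.
- stand: dark steel viewing stand fixed on the table; origin on the table surface, mid-width of the slot. The slot runs along the stand's x and has no floor: the board slides on the table towards +x between side rails (inner faces y = +-36.5 mm, x = -35 to +63 mm, 14.5 mm high) up to a stop wall with its face at x = +55 mm.
- mouth (a point): the slot's mouth: on the table, mid-width, at stand x = -35 mm where the straight rails begin; it opens to the stand's -x. Flared guides reach 18 mm farther out. From 20 mm inside, lips cover the board's edges: underside 10.5 mm above the table, reaching in to y = +-30.5 mm, with an entry ramp; top of all this 21 mm.
- post_foot (a point): foot of the stand's round steel post, on the table at stand x = 78, y = -50 mm: post 10 mm in diameter, its top 190 mm above the table, on a 36 mm square foot 16 mm high.
- slot_home (a point): where the board's origin (underside centre) lies when the board is fully home against the stop: x = -25 mm, y = 0 on the stand; same axes as the stand (board +x along stand +x).
- focus_mark (a point): centre of the dark steel collar (24 mm in diameter, 12 mm high, with a small pointer tab reaching 27 mm out from its centre) clamped on the stand's post; its height, 100 to 170 mm above the table, is where the lens is to be held. It stays put unless pushed hard.
- loupe: loose hand loupe lying flat, 0.07 to 0.12 kg: a round lens in a black ring (64 mm outside diameter, 14 mm high) with a straight flat-sided black handle towards its -x, 16 mm wide in y, 22 mm high, from x = -43 to -128 mm, underside flush with the ring's. Origin at the centre of the ring's underside, z up.
- lens (a point): centre of the loupe's lens: 7 mm above the origin of the loupe.
- handle (a point): point in the handle's middle height, 70 mm from the lens centre towards the handle's end (loupe x = -70 mm), 11 mm above the loupe's underside; a good place to grip.
- hammerstone: grey, egg-flat hammer stone, 68 mm wide, 45 mm high; origin at the centre of its underside. Leave it alone.
- baton: wooden striking baton with a copper head, 145 mm long, 28 mm wide, up to 26 mm high, lying flat; origin under the middle of the wood, copper head towards its +x. Leave it alone.
- core: rough dark stone core with a pale chalky cap, about 75 x 60 x 48 mm; origin at the centre of its underside. Leave it alone.
- chip_tray: small open grey plastic tray, 100 x 80 x 30 mm; origin at the centre of its underside. Leave it alone.
There are look-alikes about, which are no part of the job. Of the things like the loupe, leave any that is blue; of the rest the smaller one is meant.

How it is judged:
By the outcome, as a careful person would: the job done as asked, in the order asked, and still so for the second after the job is handed in, while the arm keeps its last pose, push and grip.
It also fails if it takes over 72 s, if anything falls off the work surface, if the arm or the gripper's body presses on something with over 40 N, if the wrist force passes 120 N, or if a joint passes its speed limit or range.

ROBOT

A 6-joint arm with a two-finger parallel gripper is mounted at the origin on the work surface. World frame = base frame: x ahead of the robot, y to its left, z up, the work surface at z = 0. Lengths are in mm, angles in degrees, forces in N, time in s.
With the tool pointing down it reaches from about 250 to 725 mm from the base axis. Payload 4 kg.
Tool frame: the origin (TCP) lies between the finger pads; the fingertips stand arm.nose_length ahead of it and the grasp point (between the pads) lies 3 mm ahead of it (arm.nose_length is the distance from the TCP to the fingertips, in mm); z points along the fingers, y is the line along which they close (so a half turn about z gives the same grasp; the last joint's range is limited). The gripper opens to 85 mm and grips with 20 to 120 N. Pads are 22 mm wide; open, the fingers measure 114 mm over their backs; the gripper's body (76 mm by 85 mm) begins 54 mm behind the grasp point. The pads swing forward as they close: fully open they stand 13 mm farther back than shut.
Start: joints at [65.661, 13.785, 0.286, 76.501, 0, 90], TCP at [206.067, 455.561, 253.306] pointing down, gripper open.
Joint ranges: [-155.79, 155.79], [-60.16, 107.12], [-62.33, 73.08], [-114, 123.19], [-81.49, 82.49], [-180, 180]. Speed limits (degrees/s): [159.86, 159.86, 180, 180, 180, 180].

INTERFACE

Orientations are given as a 3x3 rotation matrix whose columns are the frame's x, y, z axes.
In Python, from station import arm, optics gives the robot as it stands. The module is installed in compiled form; this text tells all that it offers.
- The arm moves only by the tool servo_tool, never from a script. Its argument "commands" is a list of rows, each a list of 3 entries, a list of its own where there are three numbers: the shift along the tool's x, y, z in m, then the turn, a rotation vector about the tool's x, y, z in rad, then the finger opening in m, from 0 to 0.0854. A call has 1 to 12 rows; each row is the pose to reach, as a shift and turn from the pose commanded when the call began, along the tool's axes at that moment; what a row does not reach only later rows make up. A row lasts 1/12 s, in which the tool goes at most 41.7 mm and 7.16 degrees, less where a joint would pass 70% of its speed; a pose out of reach is approached as far as the arm can. A call with a gripper value outside its range is refused whole. The fingers move at their own pace and stop on an object; "grip_force" is the grip in N (left out, the last holds). Time passes only in rows, so rows that repeat a pose let the fingers close. It gives the time, the measured TCP pose, the force, the opening and the grip force at its end, in the units of the state.
- arm.observe(): the state, without advancing time (a new reading comes with each control period).
- optics.get_image(name): name is "scene" or "top" or "wrist"; returns a dict with "frame" (400x640x3 uint8, blue, green, red), "fx", "fy", "cx", "cy" (pixels), "camera_from_world" (4x4, takes a point from world to camera coordinates). Camera axes: x right, y up, looking along -z (the intrinsics and any distortion apply to the point x, -y, -z); pixel columns grow to the right and rows downward; lengths in mm; the calibration is good to about 2 mm. A picture is of the moment at which its call begins. There is no depth.
- arm.sign_off(): hands the job in; it is judged then, once.
The state is a dict: "t": time; "q": joint angles; "qd": joint speeds; "effort": joint torques, N m; "ee_pos": TCP position; "tool_rot": TCP orientation; "ft_force": force on the tool from outside, world axes, zero at the start; "torque": the same for the moment, N m; "opening": finger opening in mm; "finger_force": force on a finger pad.
Only numpy, scipy, OpenCV 4.12 (cv2) and the standard library are available. Lean on these libraries where they do the work, as an engineer would, in place of code of your own. Each camera call takes 0.05 s, during which the arm holds its last target. There are 200 camera calls.

## Working session

There is one attempt and no reset: what is moved stays moved. The work goes in short steps, Python scripts to look and compute and a tool call to move; the robot and the scene stay as the last step left them, time stands still between calls to the robot, and variables do not carry over. Pictures are saved under pics/ and viewed, at most 10 in all, crops included, and the job is handed in when it is done.

Besides the shell and the picture viewer there is one more tool, called after "Emit:" by a JSON object that holds its "fn" and its "kwargs", one argument or row to a line. servo_tool: Moves the arm, as the interface text tells. Its arguments: {"type":"object","properties":{"commands":{"type":"array","items":{"type":"array"}},"grip_force":{"type":"number"}},"required":["commands"]}

```bash
mkdir -p pics; cat > h.py <<'E'
import numpy as np, cv2
from station import arm, optics
def snap(name,fn):
    d=optics.get_image(name); cv2.imwrite('pics/%s.png'%fn,d['frame'])
    np.savez('pics/%s.npz'%fn,T=d['camera_from_world'],k=[d['fx'],d['fy'],d['cx'],d['cy']]); print({k:d[k] for k in d if k not in('frame','camera_from_world')}); return d
def cal(fn):
    z=np.load('pics/%s.npz'%fn); return z['T'],z['k']
def ray(fn,uv):
    T,k=cal(fn); R=T[:3,:3]; c=-R.T@T[:3,3]
    d=R.T@np.array([(uv[0]-k[2])/k[0],-(uv[1]-k[3])/k[1],-1.]); return c,d/np.linalg.norm(d)
def onz(fn,uv,z):
    c,d=ray(fn,uv); return c+d*(z-c[2])/d[2]
def tri(*obs):
    A=np.zeros((3,3));b=np.zeros(3)
    for fn,uv in obs:
        c,d=ray(fn,uv);P=np.eye(3)-np.outer(d,d);A+=P;b+=P@c
    p=np.linalg.solve(A,b)
    r=[np.linalg.norm((np.eye(3)-np.outer(d,d))@(p-c)) for c,d in (ray(*o) for o in obs)]
    return p.round(1),np.round(r,1)
def proj(fn,p):
    T,k=cal(fn);q=T[:3,:3]@np.array(p,float)+T[:3,3];return np.array([k[2]+k[0]*q[0]/-q[2],k[3]-k[1]*q[1]/-q[2]]).round(1)
E
python3 - <<'E'
from h import *
a=snap('top','top0');b=snap('scene','sc0')
print(a['camera_from_world'].round(3),b['camera_from_world'].round(3)); s=arm.observe();print(s,arm.nose_length)
im=np.vstack([cv2.resize(x['frame'],(480,300),interpolation=cv2.INTER_AREA) for x in(a,b)]);cv2.imwrite('pics/both.png',im)
E
```

```text
{'fx': 452.2972173186823, 'fy': 452.2972173186823, 'cx': 326.6757078927049, 'cy': 205.9077272528667}
{'fx': 365.27638546472866, 'fy': 365.27638546472866, 'cx': 322.64871787999317, 'cy': 201.45450684376488}
[[-1.440000e-01 -9.900000e-01 -4.000000e-03  1.410690e+02]
 [ 9.670000e-01 -1.420000e-01  2.110000e-01 -4.756860e+02]
 [-2.090000e-01  2.700000e-02  9.770000e-01 -1.094776e+03]
 [ 0.000000e+00  0.000000e+00  0.000000e+00  1.000000e+00]] [[ 4.770000e-01  8.790000e-01  6.000000e-03 -3.037000e+02]
 [-7.050000e-01  3.790000e-01  6.000000e-01  2.709470e+02]
 [ 5.250000e-01 -2.900000e-01  8.000000e-01 -1.497148e+03]
 [ 0.000000e+00  0.000000e+00  0.000000e+00  1.000000e+00]]
{'t': 0.1, 'q': array([ 6.56613067e+01,  1.38254438e+01,  2.21225543e-01,  7.65003741e+01,
       -1.12165879e-04,  9.00000348e+01]), 'qd': array([-0.07344568, -0.12485652,  0.25278401, -0.04380346,  0.02928683,
        0.03184216]), 'effort': array([-9.33068509e-05, -3.73136723e+01,  2.53010720e+01,  1.08836874e-02,
       -4.77044750e-05, -1.15516194e-06]), 'ee_pos': array([205.85214242, 455.09093104, 252.52179562]), 'tool_rot': array([[-9.11124914e-01,  4.12129625e-01, -7.50551537e-04],
       [ 4.12130309e-01,  9.11123394e-01, -1.66404886e-03],
       [-1.95876850e-06, -1.82548141e-03, -9.99998334e-01]]), 'ft_force': array([0.18414387, 0.71174671, 0.19170819]), 'torque': array([-0.03527842,  0.02502008, -0.00560729]), 'finger_force': 0.0, 'opening': 85.29652023777393} 22.0
```

View pics/top0.png

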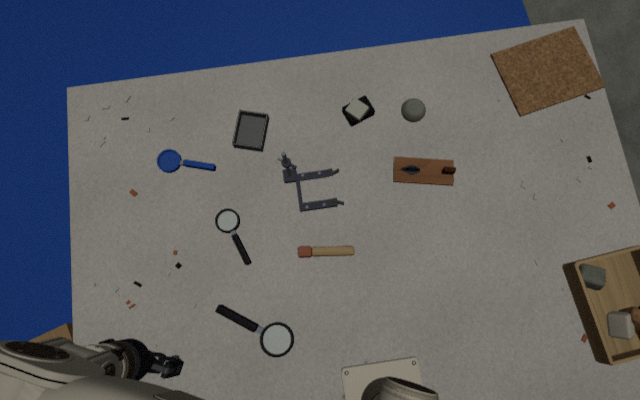

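View pics/sc0.png

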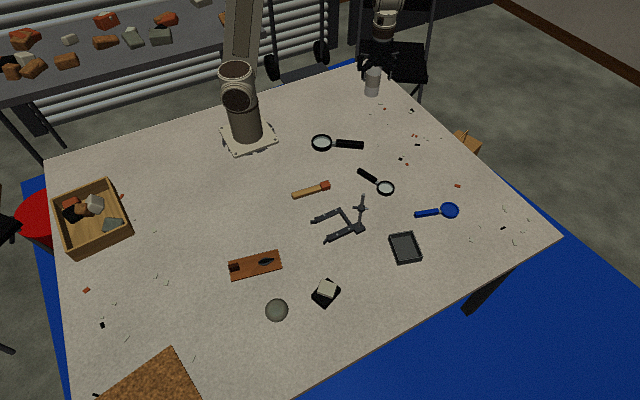

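The top view shows the board at about (423,170), with its fin at (448,170) and stone at (410,169). The stand's mouth opens to the right at about (340,188). The small black loupe has its ring at (228,220). The larger black loupe (277,340) and the blue one are look-alikes. Next I'll view enlarged crops.

```bash
python3 - <<'E'
from h import *
def crop(fn,x,y,w,h,s,out):
    im=cv2.imread('pics/%s.png'%fn)[y:y+h,x:x+w]; im=cv2.convertScaleAbs(cv2.resize(im,None,fx=s,fy=s,interpolation=cv2.INTER_CUBIC),alpha=1.6,beta=15)
    for i in range(0,w,10): cv2.line(im,(i*s,0),(i*s,8 if (x+i)%50 else 25),(0,255,255),1)
    for j in range(0,h,10): cv2.line(im,(0,j*s),(8 if (y+j)%50 else 25,j*s),(0,255,255),1)
    cv2.imwrite('pics/%s.png'%out,im)
crop('top0',200,140,260,140,3,'c1'); crop('sc0',220,160,180,130,4,'c2')
for n,uv in dict(fin=(448,170),stone=(410,169),boardL=(394,169),loupe=(228,220),hend=(248,262),mouth=(338,187),post=(286,158)).items(): print(n,onz('top0',uv,10).round())
E
```

```text
fin [ 550. -265.   10.]
stone [ 567. -165.   10.]
boardL [ 574. -123.   10.]
loupe [500. 330.  10.]
hend [384. 290.  10.]
mouth [546.  33.  10.]
post [646. 159.  10.]
```

View pics/c1.png

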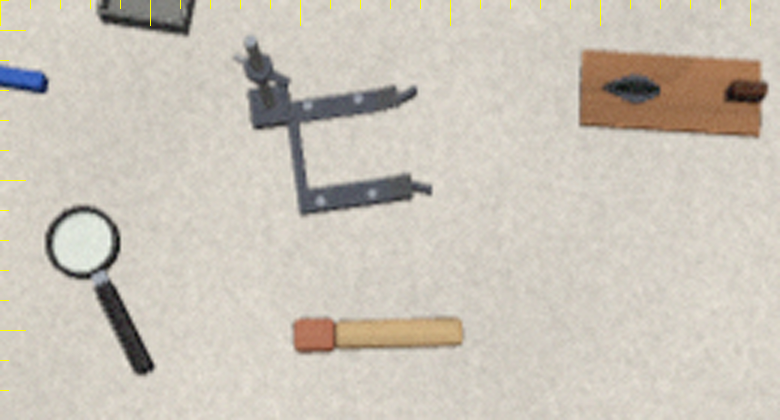

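View pics/c2.png

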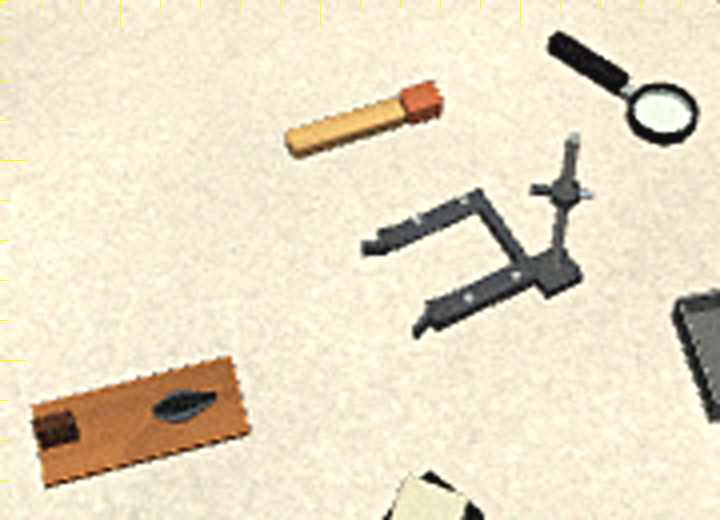

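```bash
cat > fit.py <<'E'
from h import *
from scipy.optimize import least_squares
def fit(obs,x0,zfree=True,pr=True):
    # obs: list of (pic, uv, local xyz); solve x,y,z,yaw
    def P(p):
        c,s=np.cos(p[3]),np.sin(p[3]); R=np.array([[c,-s,0],[s,c,0],[0,0,1]])
        return [R@np.array(l,float)+[p[0],p[1],p[2] if zfree else 0] for _,_,l in obs]
    f=lambda p:np.concatenate([proj(o[0],w)-o[1] for o,w in zip(obs,P(p))])
    r=least_squares(f,[*x0[:2],0,np.deg2rad(x0[2])],loss='soft_l1',x_scale=[10,10,10,.1],diff_step=1e-3)
    if pr: print('xyz',r.x[:3].round(1),'yaw',np.rad2deg(r.x[3]).round(2),'res',f(r.x).reshape(-1,2).round(1).tolist())
    return r.x
t=lambda u,v:('top0',(u/3+200,v/3+140))
s=lambda u,v:('sc0',(u/4+220,v/4+160))
E
sed -i 's/\.round(1)$//' h.py; sed -i 's/q\[1\]\/-q\[2\]\]).round(1)/q[1]\/-q[2]])/' h.py
python3 - <<'E'
from fit import *
B=[(*t(582,51),(80,-35,8)),(*t(760,62),(-80,-35,8)),(*t(759,136),(-80,35,8)),(*t(580,124),(80,35,8)),
(*s(230,356),(80,35,8)),(*s(250,432),(80,-35,8)),(*s(46,488),(-80,-35,8)),(*s(33,405),(-80,35,8))]
fit(B,(560,-200,90))
L=[(*t(83,242),(0,0,7)),(*s(662,113),(0,0,7)),(*t(143,367),(-125,0,22)),(*s(555,40),(-125,0,22))]
fit(L,(500,330,70))
S=[(*t(250,41),(78,-50,190)),(*s(574,135),(78,-50,190)),(*t(415,92),(-53,-42,14.5)),(*t(431,189),(-53,42,14.5)),(*s(415,333),(-53,-42,14.5)),(*s(365,247),(-53,42,14.5))]
fit(S,(560,80,95)); fit(S,(560,80,95),False)
print('posttop',tri(t(250,41),s(574,135)),'collar',tri(t(258,68),s(567,190)))
E
```

```text
xyz [ 559.4 -200.6   -6.8] yaw 77.95 res [[-0.4, -0.3], [-0.5, -0.3], [-0.3, 0.0], [-0.6, 0.3], [-0.2, 0.1], [-0.4, 0.1], [-1.0, -0.5], [-0.8, 0.4]]
xyz [500.1 333.8  -6.4] yaw 20.45 res [[-0.3, 0.1], [-0.2, 0.8], [-0.0, -0.2], [-0.3, -0.6]]
xyz [547.6  78.2  -3.9] yaw 90.24 res [[-0.7, 0.1], [-0.4, 0.7], [-0.1, 0.2], [-0.5, -1.7], [-1.1, -2.1], [-0.6, 0.4]]
xyz [547.5  77.9   0. ] yaw 90.33 res [[-0.7, -0.3], [-0.4, -0.2], [0.0, -0.2], [-0.3, -2.1], [-1.2, -2.7], [-0.7, -0.2]]
posttop (array([597.1, 155.9, 188.9]), array([1.3, 1.3])) collar (array([597.7, 156.4, 120.2]), array([1.7, 1.7]))
```

Emit:
{"fn": "servo_tool", "kwargs": {
  "commands": [
    [[-0.44,-0.24,-0.075],[0,0,1.138],0.085],
    [[-0.44,-0.24,-0.075],[0,0,1.138],0.085],
    [[-0.44,-0.24,-0.075],[0,0,1.138],0.085],
    [[-0.44,-0.24,-0.075],[0,0,1.138],0.085],
    [[-0.44,-0.24,-0.075],[0,0,1.138],0.085],
    [[-0.44,-0.24,-0.075],[0,0,1.138],0.085],
    [[-0.44,-0.24,-0.075],[0,0,1.138],0.085],
    [[-0.44,-0.24,-0.075],[0,0,1.138],0.085],
    [[-0.44,-0.24,-0.075],[0,0,1.138],0.085],
    [[-0.44,-0.24,-0.075],[0,0,1.138],0.085],
    [[-0.44,-0.24,-0.075],[0,0,1.138],0.085],
    [[-0.44,-0.24,-0.075],[0,0,1.138],0.085]
  ]
}}

```text
t: 1.1
ee_pos: [504.6, 58.9, 327.3]
tool_rot: [[-0.008, 1.0, -0.001], [1.0, 0.008, 0.0], [0.0, -0.001, -1.0]]
ft_force: [0.6, 0.9, 1.1]
opening: 85.3
finger_force: 0.0
```

Emit:
{"fn": "servo_tool", "kwargs": {
  "commands": [
    [[0,0,0],[0,0,0],0.085],
    [[0,0,0],[0,0,0],0.085],
    [[0,0,0],[0,0,0],0.085]
  ]
}}

```text
t: 1.35
ee_pos: [503.6, 60.7, 326.5]
tool_rot: [[-0.007, 1.0, -0.002], [1.0, 0.007, 0.0], [0.0, -0.002, -1.0]]
ft_force: [0.1, -0.1, 0.6]
opening: 85.1
finger_force: 0.0
```

```bash
python3 - <<'E'
from h import *
d=snap('wrist','w1'); s=arm.observe(); print(s['t'],s['ee_pos'],s['tool_rot'].round(3),d['camera_from_world'].round(3))
im=cv2.convertScaleAbs(cv2.resize(d['frame'],(800,500),interpolation=cv2.INTER_CUBIC),alpha=1.6,beta=10);cv2.imwrite('pics/w1b.png',im)
for p in [(547.5,43,0),(597,156,190),(559,-200,0),(500,334,0)]: print(proj('w1',p)*1.25)
E
```

```text
{'fx': 315.2892848365863, 'fy': 315.2892848365863, 'cx': 317.0825178282987, 'cy': 197.9057058034321}
1.4 [503.3033984   61.39615049 326.74183602] [[-0.009  1.    -0.002]
 [ 1.     0.009  0.   ]
 [ 0.    -0.002 -1.   ]] [[ 1.00000e+00  9.00000e-03 -1.00000e-03 -5.04029e+02]
 [-8.00000e-03  9.60000e-01 -2.79000e-01  3.52300e+00]
 [-1.00000e-03  2.79000e-01  9.60000e-01 -4.64805e+02]
 [ 0.00000e+00  0.00000e+00  0.00000e+00  1.00000e+00]]
[434.42317377 212.46306193]
[551.07045348  90.75878358]
[436.59867169 393.43980293]
[395.07886785 -91.36320778]
```

View pics/w1b.png

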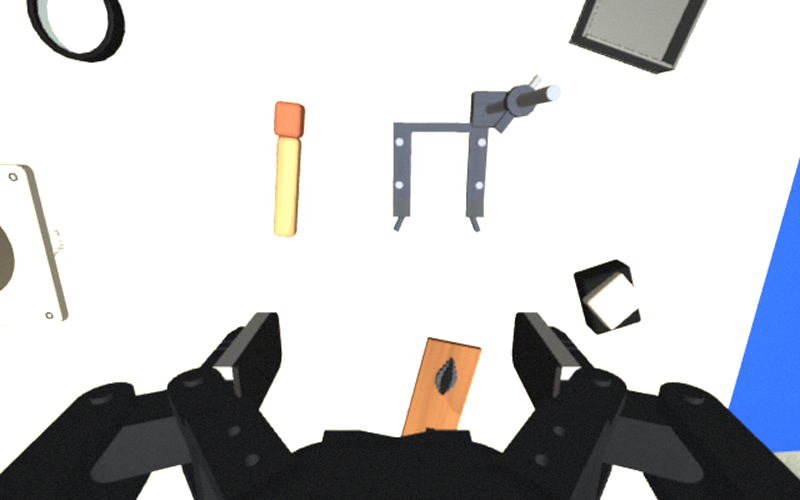

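The wrist view shows the slot between rails at about x=394–488, y=125–230 in the 1.25× picture, mouth downwards. The post top is at (552,93) and the stone end of the board is at (428–480,340).

```bash
python3 - <<'E'
from h import *
g=cv2.imread('pics/w1.png')
def c(x,y,w,h,s=4):
    im=cv2.resize(g[y:y+h,x:x+w],None,fx=s,fy=s,interpolation=cv2.INTER_CUBIC)
    for i in range(0,w,10): cv2.line(im,(i*s,0),(i*s,6),(0,0,255),1)
    for j in range(0,h,10): cv2.line(im,(0,j*s),(6,j*s),(0,0,255),1)
    return im
a=c(305,60,145,140);b=c(315,262,75,90,3)
o=np.zeros((560,800,3),np.uint8);o[:,:580]=a[:, :580];o[:270,580:800]=b[:,:220];cv2.imwrite('pics/m1.png',cv2.convertScaleAbs(o,alpha=1.5))
E
```

```text
(no output)
```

View pics/m1.png

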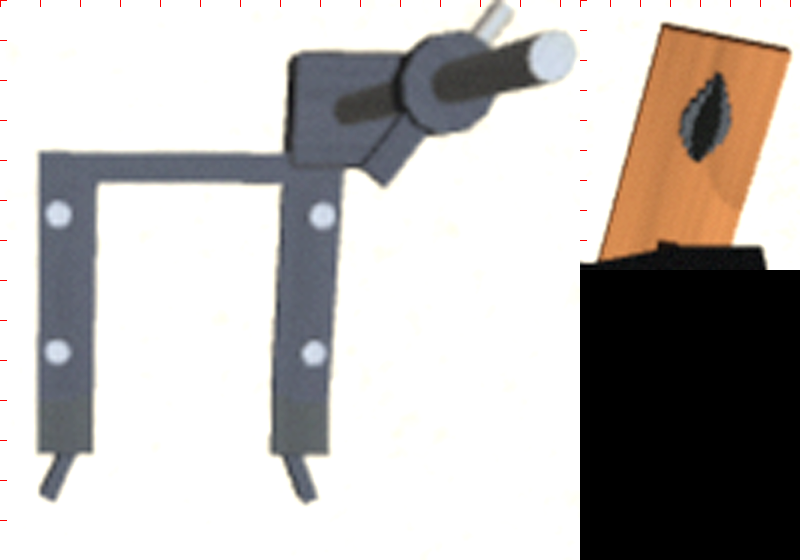

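```bash
python3 - <<'E'
from fit import *
w=lambda u,v:('w1',((u+.5)/4+304.5,(v+.5)/4+59.5))
b=lambda u,v:('w1',((u+.5-580)/3+314.5,(v+.5)/3+261.5))
S=[(*w(96,184),(55,30.5,21)),(*w(282,184),(55,-30.5,21)),(*w(92,452),(-35,30.5,21)),(*w(272,452),(-35,-30.5,21))]
W=fit(S,(547,78,90),False)
T=[(*t(250,41),(78,-50,190)),(*s(574,135),(78,-50,190)),(*w(551,56),(78,-50,190))]
x=fit(S+T,(547,78,90),False); fit(S+T,(547,78,90))
print('posttop',tri(*[o[:2] for o in T]))
c,sn=np.cos(x[3]),np.sin(x[3]); f=np.array([x[0]+78*c+50*sn,x[1]+78*sn-50*c,0]); print('foot',f)
for h in range(105,165,10): print(h,'w',((proj('w1',f+[0,0,h])-[304.5,59.5])*4).round(0),'top',((proj('top0',f+[0,0,h])-[200,140])*3).round(0),'sc',((proj('sc0',f+[0,0,h])-[220,160])*4).round(0))
print('mouth/lip tri', tri(w(92,452),t(410,178)), tri(w(272,452),t(397,104)))
Bw=[(*b(663,24),(80,35,8)),(*b(790,50),(80,-35,8))]
q=fit(Bw+[(*b(600,260),(2,35,8))][:0]+[],(559,-200,78),False)
print([onz('w1',b(*p)[1],8).round(1) for p in [(663,24),(790,50),(600,260),(732,242)]])
B=[(*t(582,51),(80,-35,8)),(*t(760,62),(-80,-35,8)),(*t(759,136),(-80,35,8)),(*t(580,124),(80,35,8)),
(*s(230,356),(80,35,8)),(*s(250,432),(80,-35,8)),(*s(46,488),(-80,-35,8)),(*s(33,405),(-80,35,8))]
fit(B+Bw,(559,-200,78),False)
E
```

```text
xyz [ 5.487e+02  7.750e+01 -1.000e-01] yaw 90.67 res [[-0.3, -0.5], [0.3, -0.6], [0.3, 0.7], [-0.4, 0.6]]
xyz [548.6  77.2   0. ] yaw 90.41 res [[-0.1, -0.3], [0.5, -0.3], [0.1, 0.9], [-0.5, 0.9], [-0.5, -0.8], [-0.3, 0.1], [-0.2, -0.4]]
xyz [548.9  77.3  -1.3] yaw 90.37 res [[0.1, -0.4], [0.5, -0.3], [0.3, 0.6], [-0.5, 0.7], [-0.5, -0.7], [-0.3, 0.5], [-0.4, -0.2]]
posttop (array([597.6, 155.6, 189.7]), array([1.6, 1.3, 0.8]))
foot [598.07517717 155.53958334   0.        ]
105 w [424.  89.] top [259.  72.] sc [562. 202.]
115 w [435.  86.] top [258.  69.] sc [564. 195.]
125 w [448.  82.] top [256.  65.] sc [565. 187.]
135 w [461.  79.] top [255.  61.] sc [566. 180.]
145 w [475.  75.] top [254.  57.] sc [567. 172.]
155 w [489.  71.] top [253.  53.] sc [568. 164.]
mouth/lip tri (array([518.1,  39. ,  -5.6]), array([1.6, 1.6])) (array([581.1,  42.5,  14.1]), array([0.3, 0.3]))
xyz [ 560.4 -198.    -4.7] yaw 77.62 res [[-0.5, -0.1], [0.5, 0.2]]
[array([ 544.2, -112.5,    8. ]), array([ 610.9, -127.1,    8. ]), array([ 513.4, -260.4,    8. ]), array([ 586.8, -247.6,    8. ])]
xyz [ 560.2 -199.    -0.6] yaw 77.74 res [[-0.6, -1.4], [-0.4, -1.2], [-0.3, -0.7], [-0.9, -0.7], [0.2, -0.9], [-0.1, -0.8], [-0.9, -1.6], [-0.6, -0.8], [-0.8, 0.5], [0.2, 0.7]]
```

Emit:
{"fn": "servo_tool", "kwargs": {
  "commands": [
    [[-0.323,0.041,0.215],[0,0,0.223],0.06],
    [[-0.323,0.041,0.215],[0,0,0.223],0.06],
    [[-0.323,0.041,0.215],[0,0,0.223],0.06],
    [[-0.323,0.041,0.215],[0,0,0.223],0.06],
    [[-0.323,0.041,0.215],[0,0,0.223],0.06],
    [[-0.323,0.041,0.215],[0,0,0.223],0.06],
    [[-0.323,0.041,0.215],[0,0,0.223],0.06],
    [[-0.323,0.041,0.215],[0,0,0.223],0.06],
    [[-0.323,0.041,0.215],[0,0,0.223],0.06],
    [[-0.323,0.041,0.215],[0,0,0.223],0.06],
    [[-0.323,0.041,0.215],[0,0,0.223],0.06],
    [[-0.323,0.041,0.215],[0,0,0.223],0.06]
  ]
}}

```text
t: 2.4
ee_pos: [547.2, -260.3, 111.7]
tool_rot: [[0.212, 0.977, -0.002], [0.977, -0.212, 0.002], [0.001, -0.002, -1.0]]
ft_force: [-0.1, 0.1, 0.1]
opening: 59.5
finger_force: 0.0
```

Emit:
{"fn": "servo_tool", "kwargs": {
  "commands": [
    [[0,0,0],[0,0,0],0.06],
    [[0,0,0],[0,0,0],0.06]
  ]
}}

```text
t: 2.57
ee_pos: [548.5, -260.0, 113.9]
tool_rot: [[0.211, 0.978, 0.002], [0.978, -0.211, -0.001], [-0.0, 0.002, -1.0]]
ft_force: [-0.3, -0.0, 0.2]
opening: 60.3
finger_force: 0.0
```

```bash
python3 - <<'E'
from h import *
d=snap('wrist','w2'); s=arm.observe(); print(s['t'],s['ee_pos'],s['tool_rot'].round(3))
im=cv2.convertScaleAbs(cv2.resize(d['frame'],(800,500),interpolation=cv2.INTER_CUBIC),alpha=1.4,beta=10);cv2.imwrite('pics/w2b.png',im)
E
```

```text
{'fx': 315.2892848365863, 'fy': 315.2892848365863, 'cx': 317.0825178282987, 'cy': 197.9057058034321}
2.6167 [ 548.55055043 -260.13818662  113.95524032] [[ 0.211  0.978  0.002]
 [ 0.978 -0.211 -0.001]
 [-0.     0.002 -1.   ]]
```

View pics/w2b.png

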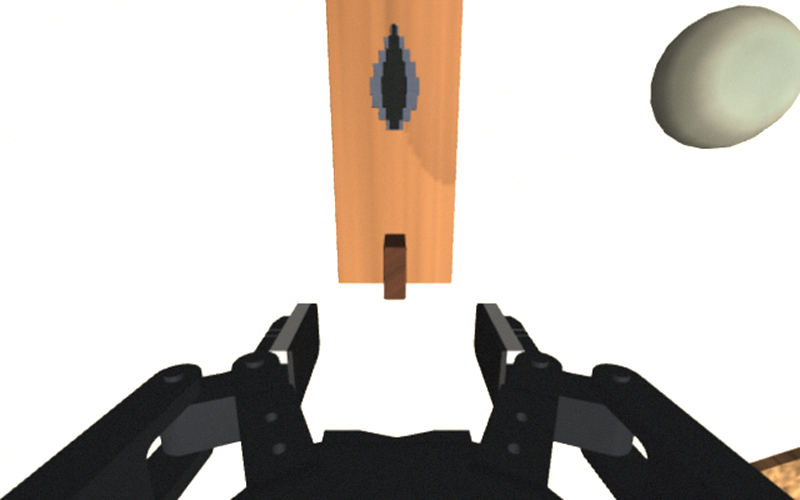

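```bash
python3 - <<'E'
from fit import *
w=lambda u,v:('w2',((u+.5)/1.25-.5,(v+.5)/1.25-.5))
print('fin top',onz(*w(394.7,273),37), 'tri', tri(w(394.7,273),t(748,90),s(55,418)))
o=[(*w(384,247),(-48,6,37)),(*w(405,247),(-48,-6,37)),(*w(384.5,299),(-78,6,37)),(*w(405,299),(-78,-6,37)),(*w(339,283),(-80,35,8)),(*w(452,283),(-80,-35,8))]
fit(o,(560,-199,78));x=fit(o,(560,-199,78),False)
for zz,a in((8,(326,0)),(8,(462,0)),(8,(339,283)),(8,(452,283))): print(onz(*w(*a),zz).round(1))
L=[onz(*w(*a),8) for a in((326,0),(339,283),(462,0),(452,283))]
for i in(0,2): d=L[i]-L[i+1];print('edge yaw',np.degrees(np.arctan2(d[1],d[0])).round(2))
print('fin',x[0]-63*np.cos(x[3]),x[1]-63*np.sin(x[3]))
E
```

```text
fin top [ 547.96179979 -261.33103845   37.        ] tri (array([ 545.7, -260.5,   33.7]), array([2.8, 2.4, 2.5]))
xyz [ 560.7 -201.4   -4. ] yaw 78.09 res [[-0.4, -0.1], [0.8, -0.1], [-0.3, 0.0], [0.7, -0.0], [-0.0, 0.3], [-0.8, -0.0]]
xyz [ 561.  -199.9    0. ] yaw 78.08 res [[-0.6, -0.6], [1.1, -0.6], [-0.4, 0.4], [0.9, 0.4], [-0.8, 0.4], [0.0, 0.1]]
[ 542.6 -121.2    8. ]
[ 609.8 -135.5    8. ]
[ 510.9 -270.8    8. ]
[ 578.7 -285.4    8. ]
edge yaw 78.05
edge yaw 78.29
fin 548.0290968501774 -261.57847526615893
```

Emit:
{"fn": "servo_tool", "kwargs": {
  "commands": [
    [[-0.0015,0,0.03],[0,0,0.003],0.05],
    [[-0.0015,0,0.06],[0,0,0.003],0.05],
    [[-0.0015,0,0.078],[0,0,0.003],0.05],
    [[-0.0015,0,0.081],[0,0,0.003],0.04],
    [[-0.0015,0,0.081],[0,0,0.003],0.02],
    [[-0.0015,0,0.081],[0,0,0.003],0.005],
    [[-0.0015,0,0.081],[0,0,0.003],0.005],
    [[-0.0015,0,0.081],[0,0,0.003],0.005],
    [[-0.0015,0,0.081],[0,0,0.003],0.005],
    [[-0.0015,0,0.081],[0,0,0.003],0.005]
  ],
  "grip_force": 35
}}

```text
t: 3.45
ee_pos: [548.6, -263.6, 33.3]
tool_rot: [[0.216, 0.976, 0.004], [0.976, -0.216, -0.001], [-0.0, 0.004, -1.0]]
ft_force: [-0.1, 1.8, 5.3]
opening: 11.6
finger_force: 37.7
```

Emit:
{"fn": "servo_tool", "kwargs": {
  "commands": [
    [[0.012,-0.0025,0],[0,0,-0.02],0.005],
    [[0.024,-0.005,0],[0,0,-0.04],0.005],
    [[0.036,-0.0075,0],[0,0,-0.06],0.005],
    [[0.048,-0.01,0],[0,0,-0.08],0.005],
    [[0.06,-0.0125,0],[0,0,-0.1],0.005],
    [[0.072,-0.015,0],[0,0,-0.12],0.005],
    [[0.084,-0.0175,0],[0,0,-0.14],0.005],
    [[0.096,-0.02,0],[0,0,-0.16],0.005],
    [[0.108,-0.0225,0],[0,0,-0.18],0.005],
    [[0.12,-0.025,0],[0,0,-0.2],0.005],
    [[0.133,-0.0275,0],[0,0,-0.226],0.005],
    [[0.133,-0.0275,0],[0,0,-0.226],0.005]
  ]
}}

```text
t: 4.45
ee_pos: [550.9, -125.9, 33.3]
tool_rot: [[-0.011, 1.0, 0.004], [1.0, 0.011, -0.0], [-0.0, 0.004, -1.0]]
ft_force: [0.2, 1.5, 7.5]
opening: 11.3
finger_force: 38.0
```

Emit:
{"fn": "servo_tool", "kwargs": {
  "commands": [
    [[0,0,0],[0,0,0],0.005],
    [[0,0,0],[0,0,0],0.005]
  ]
}}

```text
t: 4.62
ee_pos: [550.8, -126.0, 33.3]
tool_rot: [[-0.01, 1.0, 0.004], [1.0, 0.01, 0.001], [0.001, 0.004, -1.0]]
ft_force: [-0.5, 4.3, 7.9]
opening: 11.6
finger_force: 38.0
```

```bash
python3 - <<'E'
from h import *
d=snap('wrist','w3'); s=arm.observe(); print(s['t'],s['ee_pos'],s['tool_rot'].round(4),s['ft_force'])
g=d['frame'][0:240,180:460]
cv2.imwrite('pics/w3b.png',cv2.convertScaleAbs(cv2.resize(g,None,fx=2.5,fy=2.5,interpolation=cv2.INTER_CUBIC),alpha=1.4))
E
```

```text
{'fx': 315.2892848365863, 'fy': 315.2892848365863, 'cx': 317.0825178282987, 'cy': 197.9057058034321}
4.6667 [ 550.80704177 -126.06253358   33.33525203] [[-0.0098  0.9999  0.0041]
 [ 1.      0.0098  0.0017]
 [ 0.0016  0.0041 -1.    ]] [0.47257529 3.84763977 8.17654502]
```

View pics/w3b.png

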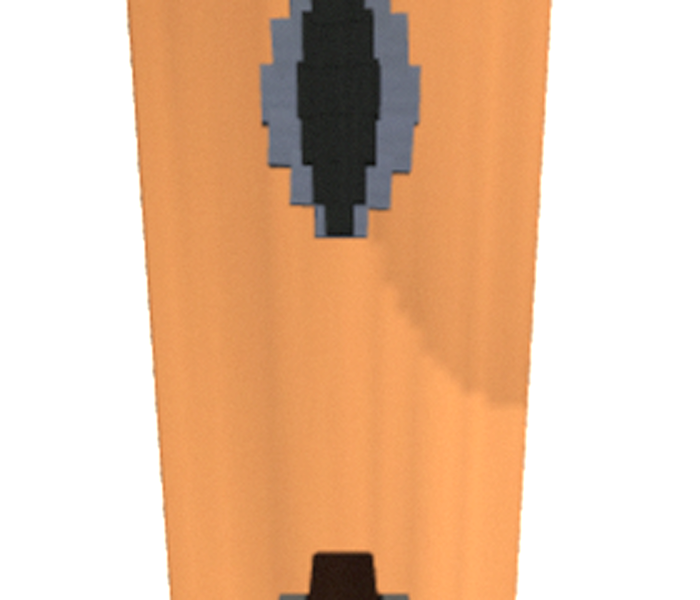

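```bash
python3 - <<'E'
from fit import *
w=lambda u,v:('w3',((u+.5)/2.5+179.5,(v+.5)/2.5-.5))
P=[onz(*w(*a),8) for a in((129,0),(168,590),(552,0),(518,590))]
for i in(0,2): d=P[i]-P[i+1];print('edge yaw',np.degrees(np.arctan2(d[1],d[0])).round(2),P[i].round(1),P[i+1].round(1))
fc=onz(*w(343,553),37);print('fin front top',fc)
d=snap('top','top1');g=d['frame']
h=cv2.cvtColor(g,cv2.COLOR_BGR2HSV);m=cv2.inRange(h,(5,110,60),(18,255,255));m[:,:330]=0;m[:,470:]=0;m[:130]=0;m[225:]=0
c=max(cv2.findContours(m,0,1)[0],key=cv2.contourArea);print(cv2.boundingRect(c),cv2.contourArea(c))
bx=cv2.boxPoints(cv2.minAreaRect(c));print(bx); print([onz('top1',p,8).round(1).tolist() for p in bx])
E
```

```text
edge yaw 90.62 [515.1 -14.9   8. ] [ 516.2 -118.4    8. ]
edge yaw 91.11 [583.9 -14.1   8. ] [ 585.9 -117.7    8. ]
fin front top [550.66730292 -99.48868936  37.        ]
{'fx': 452.2972173186823, 'fy': 452.2972173186823, 'cx': 326.6757078927049, 'cy': 205.9077272528667}
(342, 167, 58, 32) 1167.5
[[341.72433 174.25407]
 [395.33517 165.7892 ]
 [399.17032 190.07838]
 [345.55948 198.54326]]
[[580.0, 17.3, 8.0], [582.4, -128.4, 8.0], [514.9, -126.6, 8.0], [512.7, 17.4, 8.0]]
```

Emit:
{"fn": "servo_tool", "kwargs": {
  "commands": [
    [[0.005,0,-0.0003],[0,0,0.002],0.005],
    [[0.01,0,-0.0003],[0,0,0.002],0.005],
    [[0.015,0,-0.0003],[0,0,0.002],0.005],
    [[0.02,0,-0.0003],[0,0,0.002],0.005],
    [[0.025,0,-0.0003],[0,0,0.002],0.005],
    [[0.03,0,-0.0003],[0,0,0.002],0.005],
    [[0.035,0,-0.0003],[0,0,0.002],0.005],
    [[0.038,0,-0.0003],[0,0,0.002],0.005]
  ]
}}

```text
t: 5.38
ee_pos: [550.3, -90.3, 33.3]
tool_rot: [[-0.006, 1.0, 0.004], [1.0, 0.006, -0.003], [-0.003, 0.004, -1.0]]
ft_force: [0.1, -4.7, 6.6]
opening: 11.4
finger_force: 37.7
```

Emit:
{"fn": "servo_tool", "kwargs": {
  "commands": [
    [[0.004,0,0],[0,0,0],0.005],
    [[0.008,0,0],[0,0,0],0.005],
    [[0.012,0,0],[0,0,0],0.005],
    [[0.016,0,0],[0,0,0],0.005],
    [[0.02,0,0],[0,0,0],0.005]
  ]
}}

```text
t: 5.8
ee_pos: [550.1, -70.5, 33.3]
tool_rot: [[-0.005, 1.0, 0.003], [1.0, 0.005, -0.003], [-0.003, 0.003, -1.0]]
ft_force: [1.0, -4.7, 5.4]
opening: 11.6
finger_force: 37.7
```

Emit:
{"fn": "servo_tool", "kwargs": {
  "commands": [
    [[0.005,0,0],[0,0,0],0.005],
    [[0.01,0,0],[0,0,0],0.005],
    [[0.015,0,0],[0,0,0],0.005],
    [[0.02,0,0],[0,0,0],0.005],
    [[0.025,0,0],[0,0,0],0.005],
    [[0.03,0,0],[0,0,0],0.005],
    [[0.035,0,0],[0,0,0],0.005],
    [[0.04,0,0],[0,0,0],0.005]
  ]
}}

```text
t: 6.47
ee_pos: [549.8, -30.5, 33.3]
tool_rot: [[-0.005, 1.0, 0.003], [1.0, 0.005, -0.003], [-0.003, 0.003, -1.0]]
ft_force: [-0.3, -4.7, 6.6]
opening: 11.2
finger_force: 37.7
```

Emit:
{"fn": "servo_tool", "kwargs": {
  "commands": [
    [[0.003,0,0],[0,0,0],0.005],
    [[0.006,0,0],[0,0,0],0.005],
    [[0.009,0,0],[0,0,0],0.005],
    [[0.012,0,0],[0,0,0],0.005]
  ]
}}

```text
t: 6.8
ee_pos: [549.7, -18.6, 33.3]
tool_rot: [[-0.005, 1.0, 0.003], [1.0, 0.005, -0.003], [-0.003, 0.003, -1.0]]
ft_force: [-0.8, -5.0, 7.2]
opening: 11.1
finger_force: 37.8
```

Emit:
{"fn": "servo_tool", "kwargs": {
  "commands": [
    [[0.0015,0,0],[0,0,0],0.005],
    [[0.003,0,0],[0,0,0],0.005],
    [[0.0045,0,0],[0,0,0],0.005],
    [[0.006,0,0],[0,0,0],0.005]
  ]
}}

```text
t: 7.13
ee_pos: [549.6, -12.6, 33.3]
tool_rot: [[-0.005, 1.0, 0.003], [1.0, 0.005, -0.003], [-0.003, 0.003, -1.0]]
ft_force: [-0.7, -5.2, 7.5]
opening: 11.4
finger_force: 37.9
```

Emit:
{"fn": "servo_tool", "kwargs": {
  "commands": [
    [[0.001,0,0],[0,0,0],0.005],
    [[0.002,0,0],[0,0,0],0.005]
  ]
}}

```text
t: 7.3
ee_pos: [549.6, -11.8, 33.3]
tool_rot: [[-0.005, 1.0, 0.003], [1.0, 0.005, -0.006], [-0.006, 0.003, -1.0]]
ft_force: [-1.3, -10.4, 6.5]
opening: 11.4
finger_force: 37.9
```

Emit:
{"fn": "servo_tool", "kwargs": {
  "commands": [
    [[0.001,0,0],[0,0,0],0.005],
    [[0.002,0,0],[0,0,0],0.005],
    [[0.003,0,0],[0,0,0],0.005]
  ]
}}

```text
t: 7.55
ee_pos: [549.1, -11.6, 33.3]
tool_rot: [[-0.003, 1.0, 0.002], [1.0, 0.003, -0.012], [-0.012, 0.002, -1.0]]
ft_force: [-2.1, -16.9, 9.2]
opening: 11.0
finger_force: 38.1
```

Emit:
{"fn": "servo_tool", "kwargs": {
  "commands": [
    [[-0.0005,0,0],[0,0,0],0.02],
    [[-0.001,0,0],[0,0,0],0.04],
    [[-0.002,0,0],[0,0,0],0.04],
    [[-0.002,0,0],[0,0,0],0.04],
    [[-0.002,0,-0.005],[0,0,0],0.04],
    [[-0.002,0,-0.03],[0,0,0],0.04],
    [[-0.002,0,-0.06],[0,0,0],0.04],
    [[-0.002,0,-0.1],[0,0,0],0.04],
    [[-0.002,0,-0.14],[0,0,0],0.04],
    [[-0.002,0,-0.14],[0,0,0],0.04],
    [[-0.002,0,-0.14],[0,0,0],0.04]
  ]
}}

```text
t: 8.47
ee_pos: [550.6, -8.1, 175.1]
tool_rot: [[-0.007, 1.0, 0.007], [1.0, 0.007, 0.0], [0.0, 0.007, -1.0]]
ft_force: [-0.4, -0.2, -0.1]
opening: 40.3
finger_force: 0.0
```

```bash
python3 - <<'E'
from h import *
d=snap('wrist','w4'); s=arm.observe(); print(s['t'],s['ee_pos'],s['tool_rot'].round(4),s['ft_force'])
g=cv2.resize(d['frame'],(800,500),interpolation=cv2.INTER_CUBIC)
cv2.imwrite('pics/w4b.png',cv2.convertScaleAbs(g,alpha=1.4))
E
```

```text
{'fx': 315.2892848365863, 'fy': 315.2892848365863, 'cx': 317.0825178282987, 'cy': 197.9057058034321}
8.5167 [549.00958786  -8.11755988 172.83328847] [[-6.5e-03  1.0e+00  2.7e-03]
 [ 1.0e+00  6.5e-03  1.0e-04]
 [ 1.0e-04  2.7e-03 -1.0e+00]] [ 0.41761365 -0.6474042  -1.00977629]
```

View pics/w4b.png

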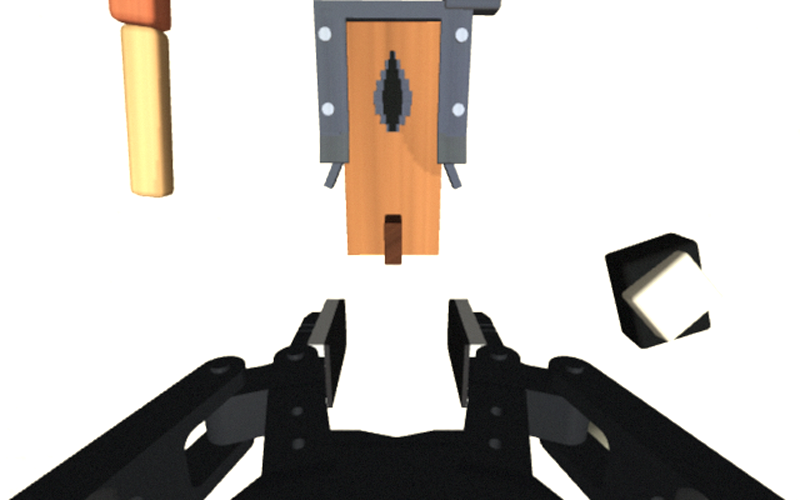

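The board is in the slot with its front edge at the stop (row 20). The stone is at (392,91) and the rear edge is at row 254. I'll check this numerically.

```bash
python3 - <<'E'
from fit import *
w=lambda u,v:('w4',((u+.5)/1.25-.5,(v+.5)/1.25-.5))
print('rear',onz(*w(348,254),8),onz(*w(439,254),8),'stone',onz(*w(392,91),16),'front',onz(*w(392,20),8),'mouth(lip z21)',onz(*w(349,161),21),onz(*w(437,161),21))
S=[(*w(345,161),(-35,30.5,21)),(*w(438,161),(-35,-30.5,21)),(*w(347,20),(55,30.5,21)),(*w(440,20),(55,-30.5,21))]
fit(S,(548,77,90),False)
g=cv2.imread('pics/w4.png'); print([g[r,313].tolist() for r in range(8,26)])
# loupe
L=[(*t(83,242),(0,0,7)),(*s(662,113),(0,0,7)),(*t(143,367),(-125,0,22)),(*s(555,40),(-125,0,22))]
fit(L,(500,330,20),False)
E
```

```text
rear [515.46399204 -27.12310841   8.        ] [584.90802338 -26.74591548   8.        ] stone [548.46558561  88.42785212  16.        ] front [548.23254107 132.29639819   8.        ] mouth(lip z21) [519.41611234  43.18769808  21.        ] [579.39570503  43.63552365  21.        ]
xyz [ 5.487e+02  7.520e+01 -5.000e-01] yaw 89.78 res [[1.7, 3.5], [-1.3, 4.3], [-2.5, -2.1], [1.7, -0.9]]
[[88, 81, 76], [86, 79, 74], [87, 78, 74], [87, 79, 75], [87, 79, 75], [87, 80, 74], [57, 52, 50], [30, 29, 30], [29, 29, 29], [41, 65, 102], [54, 91, 140], [58, 95, 145], [57, 96, 146], [58, 96, 146], [57, 95, 145], [58, 95, 145], [58, 95, 144], [57, 94, 144]]
xyz [500.1 332.2 599.5] yaw 20.21 res [[-0.3, -0.4], [-0.3, -0.2], [-0.0, -0.4], [-0.4, -1.7]]
```

Emit:
{"fn": "servo_tool", "kwargs": {
  "commands": [
    [[0,0,-0.04],[0,0,0],0.06],
    [[0.03,-0.03,-0.07],[0,0,0],0.06],
    [[0.07,-0.05,-0.08],[0,0,0],0.06],
    [[0.105,-0.066,-0.08],[0,0,0],0.06],
    [[0.145,-0.08,-0.08],[0,0,0],0.06],
    [[0.185,-0.08,-0.08],[0,0,0],0.06],
    [[0.215,-0.08,-0.08],[0,0,0],0.06],
    [[0.238,-0.08,-0.08],[0,0,0],0.06],
    [[0.238,-0.08,-0.08],[0,0,0],0.06],
    [[0.238,-0.08,-0.08],[0,0,0],0.06],
    [[0.238,-0.08,-0.08],[0,0,0],0.06]
  ]
}}

```text
t: 9.43
ee_pos: [466.1, 228.4, 250.0]
tool_rot: [[-0.006, 1.0, -0.003], [1.0, 0.006, -0.002], [-0.002, -0.003, -1.0]]
ft_force: [0.0, 0.2, -0.2]
opening: 60.0
finger_force: 0.0
```

```bash
python3 - <<'E'
from fit import *
d=snap('wrist','w5'); s=arm.observe(); print(s['t'],s['ee_pos'],s['tool_rot'].round(4))
g=cv2.cvtColor(d['frame'],cv2.COLOR_BGR2GRAY)
a=np.deg2rad(20.3); O=np.array([500.1,332.2,0])
for x,z in((0,7),(-43,22),(-128,22),(-70,22)): print(x,proj('w5',O+[x*np.cos(a),x*np.sin(a),z]).round(1))
m=(g<45).astype(np.uint8)
n,l,st,c=cv2.connectedComponentsWithStats(m)
for i in range(1,n):
    if st[i,4]>150: print(st[i],c[i].round(1))
np.save('pics/m5.npy',l)
E
```

```text
{'fx': 315.2892848365863, 'fy': 315.2892848365863, 'cx': 317.0825178282987, 'cy': 197.9057058034321}
9.4833 [466.41972759 228.0154792  250.41271799] [[-0.0052  1.     -0.0024]
 [ 1.      0.0052 -0.0016]
 [-0.0016 -0.0024 -1.    ]]
0 [349.7  73.2]
-43 [311.9  86.8]
-128 [237.3 115.4]
-70 [287.8  96.1]
[484   0  30  57 458] [497.4  29.2]
[  77   17   74  104 3443] [113.8  69.5]
[322  40  59  63 661] [351.6  69.6]
[ 238   81   76   39 1128] [275.7 100.1]
[499 110  45  70 933] [520.4 142.9]
[ 546  114   77   88 1429] [593.7 161.3]
[  32  120   83   73 1698] [ 75.7 155.6]
[344 213  96  27 372] [391.7 231.8]
[    1   242   633   158 45641] [318.9 348.6]
```

```bash
python3 - <<'E'
from fit import *
l=np.load('pics/m5.npy')
def comp(x,y): return l==l[y,x]
ids=[i for i in range(1,l.max()+1) if (l==i).sum()>600]
def pick(cx,cy): return min(ids,key=lambda i:np.hypot(*(np.argwhere(l==i).mean(0)-[cy,cx])))
ring=np.argwhere(l==pick(351.6,69.6))[:,::-1].astype(np.float32); han=np.argwhere(l==pick(275.7,100.1))[:,::-1].astype(np.float32)
th=np.linspace(0,2*np.pi,40)
RL=[(32*np.cos(a),32*np.sin(a),z) for a in th for z in(0,14)]; HL=[(x,y,z) for x in(-43,-128) for y in(-8,8) for z in(0,22)]
def feat(P):
    h=cv2.convexHull(P.astype(np.float32)); M=cv2.moments(h); return M['m10']/M['m00'],M['m01']/M['m00'],.5*np.arctan2(2*M['mu11'],M['mu20']-M['mu02']),M['m00']
def pr(L,p):
    c,s=np.cos(p[2]),np.sin(p[2]);return np.array([proj('w5',(p[0]+c*x-s*y,p[1]+s*x+c*y,z+ (p[3] if len(p)>3 else 0))) for x,y,z in L])
mr,mh=feat(ring),feat(han); print(mr,mh)
def f(p):
    a,b=feat(pr(RL,p)),feat(pr(HL,p)); return [a[0]-mr[0],a[1]-mr[1],b[0]-mh[0],b[1]-mh[1],(b[2]-mh[2])*60]
r=least_squares(f,[500,332,.354],x_scale=[1,1,.01],diff_step=1e-3);x=r.x;print(x[:2],np.degrees(x[2]),np.round(r.fun,2),feat(pr(RL,x))[3],feat(pr(HL,x))[3])
h=x[:2]-70*np.array([np.cos(x[2]),np.sin(x[2])]);print('handle',h)
print('tri lens',tri(('w5',(351.5,71)),t(83,242),s(662,113)))
E
```

```text
(350.82810033327485, 71.2545752207215, np.float64(-1.2921251202923414), 2850.5) (275.7694382022472, 100.10022471910112, np.float64(-0.35909535862798786), 1112.5)
[500.97679583 332.86145267] 19.966492233026315 [ 0.27 -0.08 -0.26  0.1  -0.01] 3119.5771960742422 1334.6836861291085
handle [435.18432219 308.95851536]
tri lens (array([500.7, 333.4,   5.4]), array([1.9, 1.9, 0.4]))
```

Emit:
{"fn": "servo_tool", "kwargs": {
  "commands": [
    [[0.081,-0.031,0.1],[0,0,-1.915],0.06],
    [[0.081,-0.031,0.1],[0,0,-1.915],0.06],
    [[0.081,-0.031,0.1],[0,0,-1.915],0.06],
    [[0.081,-0.031,0.1],[0,0,-1.915],0.06],
    [[0.081,-0.031,0.1],[0,0,-1.915],0.06],
    [[0.081,-0.031,0.1],[0,0,-1.915],0.06],
    [[0.081,-0.031,0.1],[0,0,-1.915],0.06],
    [[0.081,-0.031,0.1],[0,0,-1.915],0.06],
    [[0.081,-0.031,0.1],[0,0,-1.915],0.06],
    [[0.081,-0.031,0.1],[0,0,-1.915],0.06],
    [[0.081,-0.031,0.1],[0,0,-1.915],0.06],
    [[0.081,-0.031,0.1],[0,0,-1.915],0.06]
  ]
}}

```text
t: 10.48
ee_pos: [435.9, 308.1, 151.4]
tool_rot: [[-0.998, 0.061, -0.001], [0.061, 0.998, -0.001], [0.001, -0.001, -1.0]]
ft_force: [0.2, 0.4, -0.6]
opening: 60.2
finger_force: 0.0
```

Emit:
{"fn": "servo_tool", "kwargs": {
  "commands": [
    [[0.001,0.001,0.03],[0,0,-0.1],0.06],
    [[0.001,0.001,0.06],[0,0,-0.22],0.06],
    [[0.001,0.001,0.08],[0,0,-0.34],0.06],
    [[0.001,0.001,0.08],[0,0,-0.41],0.06],
    [[0.001,0.001,0.08],[0,0,-0.41],0.06],
    [[0.001,0.001,0.08],[0,0,-0.41],0.06]
  ]
}}

```text
t: 10.98
ee_pos: [435.0, 309.8, 71.5]
tool_rot: [[-0.942, -0.335, -0.0], [-0.335, 0.942, -0.0], [0.0, -0.0, -1.0]]
ft_force: [0.9, 0.4, -0.3]
opening: 60.1
finger_force: 0.0
```

Emit:
{"fn": "servo_tool", "kwargs": {
  "commands": [
    [[0,-0.001,0.025],[0,0,-0.007],0.05],
    [[0,-0.001,0.042],[0,0,-0.007],0.045],
    [[0,-0.001,0.046],[0,0,-0.007],0.035],
    [[0,-0.001,0.046],[0,0,-0.007],0.03],
    [[0,-0.001,0.046],[0,0,-0.007],0.022],
    [[0,-0.001,0.046],[0,0,-0.007],0.01],
    [[0,-0.001,0.046],[0,0,-0.007],0.01],
    [[0,-0.001,0.046],[0,0,-0.007],0.01],
    [[0,-0.001,0.046],[0,0,-0.007],0.01],
    [[0,-0.001,0.046],[0,0,-0.007],0.01]
  ],
  "grip_force": 60
}}

```text
t: 11.82
ee_pos: [436.0, 310.7, 27.2]
tool_rot: [[-0.939, -0.345, 0.003], [-0.345, 0.939, 0.002], [-0.003, 0.001, -1.0]]
ft_force: [-0.4, 0.0, 6.2]
opening: 14.7
finger_force: 61.3
```

Emit:
{"fn": "servo_tool", "kwargs": {
  "commands": [
    [[0,0,-0.003],[0,0,0],0.01],
    [[0,0,-0.01],[0,0,0],0.01],
    [[0,0,-0.025],[0,0,0],0.01],
    [[0,0,-0.045],[0,0,0],0.01],
    [[0,0,-0.065],[0,0,0],0.01],
    [[0,0,-0.085],[0,0,0],0.01],
    [[0,0,-0.105],[0,0,0],0.01],
    [[0,0,-0.125],[0,0,0],0.01],
    [[0,0,-0.14],[0,0,0],0.01],
    [[0,0,-0.15],[0,0,0],0.01],
    [[0,0,-0.15],[0,0,0],0.01],
    [[0,0,-0.15],[0,0,0],0.01]
  ]
}}

```text
t: 12.82
ee_pos: [434.9, 310.1, 175.7]
tool_rot: [[-0.939, -0.345, 0.0], [-0.345, 0.939, 0.0], [-0.001, 0.0, -1.0]]
ft_force: [0.4, -0.4, -1.2]
opening: 15.0
finger_force: 60.4
```

```bash
python3 - <<'E'
from fit import *
g=cv2.imread('pics/w5.png')[95:195,465:585]; im=cv2.convertScaleAbs(cv2.resize(g,None,fx=6,fy=6,interpolation=cv2.INTER_CUBIC),alpha=1.8,beta=20)
for i in range(0,120,10): cv2.line(im,(i*6,0),(i*6,8),(0,0,255),1)
for i in range(0,100,10): cv2.line(im,(0,i*6),(8,i*6),(0,0,255),1)
cv2.imwrite('pics/c5.png',im)
th=np.linspace(0,2*np.pi,60)
f=np.array([598.0,155.5,0])
def q(P): return ((np.array([proj('w5',p) for p in P])-[464.5,94.5])*6)
print('posttop',q([f+[0,0,190]]),'foot16',q([f+[0,0,16]]))
for h in(110,115,120,125,130):
    a=q([f+[12*np.cos(t),12*np.sin(t),h+6] for t in th]);b=q([f+[12*np.cos(t),12*np.sin(t),h-6] for t in th]);P=np.vstack([a,b]);print(h,'top c',a.mean(0).round(),'bbox',P.min(0).round(),P.max(0).round(),'axis',q([f+[0,0,h]]).round())
E
```

```text
posttop [[ 280.22216004 1399.38697463]] foot16 [[-229.58036005  813.66317714]]
110 top c [  -8. 1066.] bbox [-121.  957.] [  71. 1137.] axis [[ -27. 1046.]]
115 top c [   7. 1083.] bbox [-109.  972.] [  87. 1155.] axis [[ -13. 1063.]]
120 top c [  22. 1101.] bbox [-96. 988.] [ 104. 1174.] axis [[   2. 1080.]]
125 top c [  38. 1119.] bbox [ -82. 1004.] [ 122. 1193.] axis [[  17. 1097.]]
130 top c [  55. 1138.] bbox [ -68. 1020.] [ 140. 1213.] axis [[  33. 1116.]]
```

View pics/c5.png

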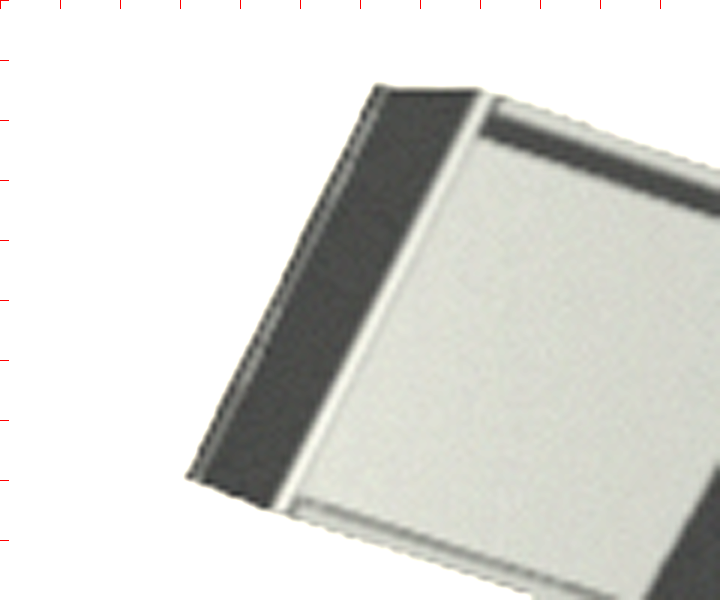

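That crop turned out to be the chip tray, since the collar is hidden behind the gripper in this view. I'll fit the collar numerically from the first wrist picture instead.

```bash
python3 - <<'E'
from fit import *
from scipy.ndimage import map_coordinates
th=np.linspace(0,2*np.pi,90,endpoint=False)
def cyl(f,r,z0,z1,fn): return np.array([proj(fn,(f[0]+r*np.cos(t),f[1]+r*np.sin(t),z)) for t in th for z in(z0,z1)])
def radial(P,c,angs):
    h=cv2.convexHull(P.astype(np.float32))[:,0].astype(float)-c; h=np.vstack([h,h[:1]]);o=[]
    for a in angs:
        d=np.array([np.cos(a),np.sin(a)]);best=0
        for p,q in zip(h[:-1],h[1:]):
            M=np.array([d,p-q]).T
            if abs(np.linalg.det(M))<1e-12: continue
            s,u=np.linalg.solve(M,p)
            if s>0 and -1e-9<=u<=1+1e-9: best=max(best,s)
        o.append(best)
    return np.array(o)
def edges(g,c,angs,r0,r1):
    rr=np.arange(r0,r1,.1);o=[]
    for a in angs:
        v=map_coordinates(g,[c[1]+rr*np.sin(a),c[0]+rr*np.cos(a)],order=1); mid=(v[-5:].mean()+np.percentile(v,5))/2
        i=np.where(v<mid)[0]; o.append(rr[i[-1]] if len(i) else np.nan)
    return np.array(o)
g=cv2.cvtColor(cv2.imread('pics/w1.png'),cv2.COLOR_BGR2GRAY).astype(float)
cc=np.array([450,82])/4+[304.6,59.6]; ct=np.array([551,56])/4+[304.6,59.6]
A=np.deg2rad(np.r_[-110:-74:6,14:100:6]); Bt=np.deg2rad(np.arange(-90,60,10))
ec=edges(g,cc,A,8,16); eb=edges(g,ct,Bt,3,10); print(ec.round(1),eb.round(1))
fun=lambda p:np.nan_to_num(np.r_[radial(cyl(p[:2],12,p[2]-6,p[2]+6,'w1'),cc,A)-ec,radial(cyl(p[:2],5,180,190,'w1'),ct,Bt)-eb])
for h0 in(112,128):
    r=least_squares(fun,[598,155.5,h0],loss='soft_l1',f_scale=.3,x_scale=[1,1,1],diff_step=1e-4);print(r.x,r.fun.round(1))
# free xy for collar alone
r=least_squares(lambda p:fun(p)[:len(A)],[598,155.5,120],loss='soft_l1',f_scale=.3,diff_step=1e-4);print('alone',r.x)
E
```

```text
[12.7 12.4 12.4 12.6 12.8 13.2 12.5 11.8 11.7 11.8 12.  12.1 12.  12.
 12.3 12.7 12.7 12.7 12.6 12.9 13.4] [6.8 7.  7.1 7.4 7.  7.  6.9 6.7 6.7 6.6 6.3 6.2 6.4 6.4 6.4]
[598.18095902 155.2160104  118.79636348] [ 0.2  0.5  0.6  0.5  0.3 -0.1 -0.8 -0.1  0.  -0.  -0.1 -0.1  0.1  0.2
  0.1 -0.1  0.1  0.3  0.6  0.6  0.4  0.1  0.   0.  -0.3  0.1  0.   0.
  0.1 -0.1 -0.1  0.1  0.2 -0.   0.   0.1]
[598.18097792 155.21602898 118.79618966] [ 0.2  0.5  0.6  0.5  0.3 -0.1 -0.8 -0.1  0.  -0.  -0.1 -0.1  0.1  0.2
  0.1 -0.1  0.1  0.3  0.6  0.6  0.4  0.1  0.   0.  -0.3  0.1  0.   0.
  0.1 -0.1 -0.1  0.1  0.2 -0.   0.   0.1]
alone [601.93531021 156.17682197 108.31888078]
```

Emit:
{"fn": "servo_tool", "kwargs": {
  "commands": [
    [[0.008,-0.02,0],[0,0,0.03],0.01],
    [[0.018,-0.045,0],[0,0,0.08],0.01],
    [[0.028,-0.07,0],[0,0,0.13],0.01],
    [[0.038,-0.097,0],[0,0,0.18],0.01],
    [[0.048,-0.124,0],[0,0,0.23],0.01],
    [[0.058,-0.15,0],[0,0,0.28],0.01],
    [[0.068,-0.175,0],[0,0,0.32],0.01],
    [[0.076,-0.195,0],[0,0,0.352],0.01],
    [[0.081,-0.207,0],[0,0,0.352],0.01],
    [[0.081,-0.207,0],[0,0,0.352],0.01],
    [[0.081,-0.207,0],[0,0,0.352],0.01]
  ]
}}

```text
t: 13.73
ee_pos: [429.4, 87.2, 174.5]
tool_rot: [[-1.0, 0.002, -0.002], [0.002, 1.0, -0.0], [0.002, -0.0, -1.0]]
ft_force: [0.9, 0.6, -0.6]
opening: 14.4
finger_force: 60.4
```

```bash
python3 - <<'E'
from fit import *
s=arm.observe();print(s['t'],s['ee_pos'],s['tool_rot'].round(4),s['opening'])
E
```

```text
13.7333 [429.43261716  87.19182248 174.46440601] [[-1.0e+00  1.5e-03 -2.5e-03]
 [ 1.5e-03  1.0e+00 -1.0e-04]
 [ 2.5e-03 -1.0e-04 -1.0e+00]] 14.401412303372847
```

Emit:
{"fn": "servo_tool", "kwargs": {
  "commands": [
    [[-0.012,0.0005,0],[0,0,0],0.01],
    [[-0.026,0.0005,0.004],[0,0,0],0.01],
    [[-0.04,0.0005,0.012],[0,0,0],0.01],
    [[-0.048,0.0005,0.02],[0,0,0],0.01],
    [[-0.0505,0.0005,0.028],[0,0,0],0.01],
    [[-0.0505,0.0005,0.033],[0,0,0],0.01],
    [[-0.0505,0.0005,0.035],[0,0,0],0.01],
    [[-0.0505,0.0005,0.035],[0,0,0],0.01],
    [[-0.0505,0.0005,0.035],[0,0,0],0.01],
    [[-0.0505,0.0005,0.035],[0,0,0],0.01]
  ]
}}

```text
t: 14.57
ee_pos: [480.6, 88.4, 141.1]
tool_rot: [[-1.0, -0.0, 0.001], [-0.0, 1.0, 0.0], [-0.001, 0.0, -1.0]]
ft_force: [-0.2, 0.1, -0.2]
opening: 14.6
finger_force: 60.4
```

```bash
python3 - <<'E'
from fit import *
a=snap('top','top2');b=snap('scene','sc2');s=arm.observe();print(s['t'],s['ee_pos'],s['tool_rot'].round(4),s['opening'])
O=(548.5,87.9,119.5)
for fn in('top2','sc2'):
    g=cv2.imread('pics/%s.png'%fn).astype(int); c=proj(fn,O); 
    ring=cv2.convexHull(np.array([proj(fn,(O[0]+32*np.cos(t),O[1]+32*np.sin(t),O[2]+z)) for t in np.linspace(0,6.28,40) for z in(-7,7)]).astype(np.float32))
    x,y=np.round(c).astype(int); print(fn,'expected centre',c.round(1),'bbox',ring.min((0,1)).round(1),ring.max((0,1)).round(1))
    G=g[y-20:y+21,x-22:x+23].mean(2).astype(int); print('x0,y0',x-22,y-20)
    print('\n'.join(''.join('#' if v<40 else '+' if v<70 else '-' if v<105 else '.' for v in r) for r in G))
E
```

```text
{'fx': 452.2972173186823, 'fy': 452.2972173186823, 'cx': 326.6757078927049, 'cy': 205.9077272528667}
{'fx': 365.27638546472866, 'fy': 365.27638546472866, 'cx': 322.64871787999317, 'cy': 201.45450684376488}
14.6667 [480.88606332  88.32954407 141.18683458] [[-1.e+00 -2.e-04  1.e-03]
 [-2.e-04  1.e+00  2.e-04]
 [-1.e-03  2.e-04 -1.e+00]] 14.611730018354663
top2 expected centre [316.1 177.9] bbox [302.7 164.3] [329.3 191.5]
x0,y0 294 158
.+-.....-.........--.........................
.-+.....-.......---..........................
.-#-...........----..........................
..+-.....--..-----...........................
..-+.....--.-------..........................
..-#-.....---------..........................
...+-.....---------..........................
...-+.....-------............................
...-#......-----.-...........................
....+-.....-------.-.........................
....-+.....-------...........................
....-#-....-----.............................
.....+-....-----.............................
.....-+...------.............................
-....-#-..------..
[... 2490 characters left out ...]
..........
..............-################..............
...............-##############++.............
............--++#############++#-............
..........-.-+++++++######+++#++#-...........
........-+#+.+#+++++###+-++--+#++#...........
.....--++#++++++++#+++++++++++##+#-..........
..-#####+++#++++##++++++++++++-#++#-.........
..+##+#+++++++#++++++++++++++-+##++#.........
..-+##++##+###++++++++++++++++++##++-........
++###+++###++-+++++++++++-##++++-##+#-.......
#########+-++++++++++++#####++++++#++#.......
#####+--+-+++++++++#########+++++-+#+##.....-
####+---++++++++###########+++--+--##++-..-++
.----+-+++++++++##########+++++-++--#++++###+
++++-++++++++++########++++++++-+---+#+###+++
```

Emit:
{"fn": "servo_tool", "kwargs": {
  "commands": [
    [[0.001,0,0.001],[0,0,0],0.01],
    [[0.001,0,0.001],[0,0,0],0.01],
    [[0.001,0,0.001],[0,0,0],0.01],
    [[0.001,0,0.001],[0,0,0],0.01],
    [[0.001,0,0.001],[0,0,0],0.01],
    [[0.001,0,0.001],[0,0,0],0.01],
    [[0.001,0,0.001],[0,0,0],0.01],
    [[0.001,0,0.001],[0,0,0],0.01]
  ]
}}

```text
t: 15.33
ee_pos: [479.8, 88.3, 139.6]
tool_rot: [[-1.0, -0.0, -0.0], [-0.0, 1.0, -0.0], [0.0, -0.0, -1.0]]
ft_force: [-0.3, -0.2, -0.6]
opening: 14.6
finger_force: 60.4
```

```bash
python3 -c "
from station import arm
s=arm.observe();print(s['ee_pos'],s['qd'].round(2));print(arm.sign_off())"
```

```text
[479.76854545  88.27122685 139.5654399 ] [-0.02  0.06  0.05 -0.01  0.13  0.08]
the job is handed in; nothing more can be done
None
```

The job is handed in: the board is home against the stop and released, and the robot is holding the small black loupe level, centred over the stone point about 119.5 mm above the table (collar measured at 119–121 mm).

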